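# Load a dish carrier through the sprung gate of an imaging chamber

## Task

Pick up the aluminium dish carrier (the one with the upright fin), set it on the open runway of the loading port with its round nose towards the two-leaf flap gate, and let go of it. Then push it from behind, level, through the sprung gate and on until it is seated against the sprung stop inside, pressing with about 8 N for a moment and never ramming the stop (15 N at most). Lift your tool straight out so that both leaves swing shut behind it, and leave the other things on the bench where they are.

Things in the scene. Friction and masses are not known exactly. Their poses are not given: they have to be found in the camera images.
- port: Loading port, fixed to the bench: aluminium base 380 x 100 mm, 8 mm thick (floor at z = 8 mm), with runway, gate, chamber and end block in line. Origin: on the bench under the middle of the gate; x = direction of travel into the chamber, y across, z up. All 'port x' figures here are in this frame, heights above the bench.
- runway (a point): On the runway's floor, port x = -72 mm: a good place for the carrier's middle (port x -76 to -60 fits, before the shut leaves). Same axes as the port. The runway runs from port x = -130 to 0, open above and at its outer end, between two black rails 76 mm apart, 22 mm high, narrowing from x = -38 to 64 mm apart at the gate, which centres the round nose.
- gate (a point): On the floor in the middle of the gate (port x = 0), same axes. Two upright grey leaves, tops 51 mm above the bench, between hinge posts 60 mm high and 80 mm apart. Pushing the carrier in takes up to about 12 N; the leaves then rub along its sides, and shut once its rear end is about 36 mm past the gate and nothing stands between them. Seated on the stop it is 68 mm or more past.
- chamber (a point): On the chamber floor at port x = 135 mm, same axes. Chamber: x = 0 to 226, white walls 84 mm apart inside, 58 mm high. From x = 45 on, guides 64 mm apart with lips (21 to 25 mm above the bench, 46 mm gap) hold the carrier's edges down. Open above: fingers pushing the fin with tips 28 mm above the bench or more pass freely. Leave straight up: the leaves block a way back.
- endhouse: White end block of the port, 24 x 100 x 56 mm, near face at port x = 226. It carries a black sprung buffer, the stop (2.5 N/mm, 8 mm travel, then rigid). The stop's depth changes each time and is NOT measured: its face is 168 to 196 mm past the gate, so the carrier's middle is at 118 to 146 when it touches. Feel for it slowly: 4 to 15 N for 0.2 s; aim for 8. It pushes back a few mm, which is right.
- leaf_l (a joint): Left leaf of the gate (at port +y), 35 mm wide, 40 mm high, upright hinge at its outer edge. Angle in rad: 0 shut, up to 1.5 swung open into the chamber; a spring shuts it, it cannot swing outwards.
- leaf_r (a joint): Right leaf of the gate (at port -y), the same otherwise.
- carrier_mid (a point): Dish carrier, loose, 0.14 to 0.28 kg: flat aluminium sled 100 mm long (x), 58 wide, 10 thick, nose at +x a half circle of radius 29 mm; a small white-lidded dish (39 mm across, top 21.5 mm above the underside, centre 22 mm ahead of the middle) is fixed on it, and an upright fin at the rear. This point: middle of the sled, 5 mm above its underside; x to the nose, z up.
- carrier_fin (a point): Centre of the fin: 44 mm behind the sled's middle, 31 mm above its underside; same axes. The fin is an upright plate 8 mm thick (along x), 36 wide (y), top 51 mm above the underside; the sled's rear edge is 2 mm behind it. Grasp it front to back (fingers closing along x); push on its rear face.
- slidebox: Bystander: grey slide box with metal lid, 100 x 60 x 28 mm, no fin; origin under its middle. It may lie at either end of the bench, where the carrier may also lie.
- tipbox: Bystander: blue pipette-tip box, 120 x 82 x 62 mm.
- medium: Bystander: clear bottle, 64 mm across, 130 mm tall.
- reagent: Bystander: amber jar, 52 mm across, 100 mm tall.
- beaker: Bystander: glass beaker, 66 mm across, 80 mm tall.
- spatula: Bystander: spatula lying on the bench, 170 mm long.
- dish: Bystander: large flat culture dish, 90 mm across, 16 mm tall.
Mind the look-alikes: they are no part of the job. What is shaped like the part that bears carrier_mid but yellow is not meant.

How it is judged (in metres and radians):
On the way, in this order (a step that is already met when the one before it is completed fails the run):
1. the carrier rests on the runway before the gate, nose to the gate, let go (x of carrier_mid in the frame of port between -0.1 and -0.045 m and x of carrier_fin in the frame of port below -0.09 m and y of carrier_mid in the frame of port between -0.012 and 0.012 m and z of carrier_mid in the frame of port below 0.016 m and contact force between the fingers and carrier below 0.2 N), for 0.2 s.
2. the carrier, on the floor of the port, is passing between the two leaves and holds both open (value of joint each of leaf_l, leaf_r above 0.8 rad and x of carrier_mid in the frame of port between -0.04 and 0.07 m and z of carrier_mid in the frame of port below 0.02 m), for 0.1 s.
3. the carrier is pressed against the sprung stop with at least 4 N (contact force between carrier and endhouse above 4 N and x of carrier_mid in the frame of port above 0.11 m), for 0.2 s.
At the end, for the whole second after the job is handed in: The carrier lies level and at rest on the floor of the chamber, its middle at least 105 mm past the gate, after being seated against the stop; both leaves are shut (within 0.1 rad); nothing touches it but the port (x of carrier_mid in the frame of port above 0.105 m and z of carrier_mid in the frame of port below 0.018 m and value of joint each of leaf_l, leaf_r below 0.1 rad and linear speed of carrier below 0.01 m/s and angle between carrier_mid's own z axis and vertical below 0.1 rad).
It fails at once if the stop is rammed: more than 15 N between carrier and stop (contact force between carrier and endhouse above 15 N).
It fails at once if the carrier is tipped by more than 0.4 rad (angle between carrier_mid's own z axis and vertical above 0.4 rad).
It fails at once if a bystander is moved by more than 20 mm (distance of any of slidebox, tipbox, medium, reagent, beaker, spatula, dish from where it was at the start of the episode above 0.02 m).
It also fails if it takes over 61 s, if anything falls off the work surface, if the arm or the gripper's body presses on something with over 40 N, if the wrist force passes 120 N, or if a joint passes its speed limit or range.

## Robot

A 6-joint arm with a two-finger parallel gripper is mounted at the origin on the work surface. World frame = base frame: x ahead of the robot, y to its left, z up, the work surface at z = 0. Lengths are in mm, angles in rad, forces in N, time in s.
With the tool pointing down it reaches from about 350 to 775 mm from the base axis. Payload 7.3 kg.
Tool frame: the origin (TCP) lies on the front face of the gripper's body, between the roots of the fingers; the fingertips stand 66 mm ahead of it and the grasp point (between the pads) lies 47 mm ahead of it (bot.tip_extent is the distance from the TCP to the fingertips, in mm); z points along the fingers, y is the line along which they close (so a half turn about z gives the same grasp; the last joint's range is limited). The gripper opens to 92 mm and grips with 3 to 60 N. Pads are 19 mm wide; open, the fingers measure 130 mm over their backs; the gripper's body (75 mm by 190 mm) begins 47 mm behind the grasp point.
Start: joints at [1.088, 0.342, 1.524, -0, 1.275, -0.146], TCP at [173.479, 495.524, 292.241] pointing down, gripper open.
Joint ranges: [-2.53, 2.53], [-0.77, 2.02], [0.04, 2.7], [-1, 4.14], [0.28, 2.66], [-3.11, 3.11]. Speed limits (rad/s): [2.57, 2.57, 3.14, 3.14, 3.14, 3.14].

## Interface

Orientations are given as [roll, pitch, yaw] about the fixed x, y, z axes, in that order (R = Rz(yaw) Ry(pitch) Rx(roll)).
In Python, from plant import readout, viewer, order, bot gives the robot as it stands.
- The arm moves only by the shell command python3 -m creep 'ROWS'. ROWS is text: rows parted by semicolons, each of 7 numbers parted by spaces: the shift along the world's x, y, z in m, then the turn, a rotation vector about the world's x, y, z in rad, then the opening in per cent of the stroke, from 0 (shut) to 100 (fully open). A call has 1 to 8 rows; each row shifts and turns the commanded pose from where the row before left it; what a row does not reach is not made up. A row lasts 1/12 s, in which the tool goes at most 41.7 mm and 7.16 degrees, less where a joint would pass 70% of its speed; a pose out of reach is approached as far as the arm can. A call is refused whole if a number of a shift passes 0.0417 or a number of a turn 0.125, either way. A call with a gripper value outside its range is refused whole. The fingers move at their own pace and stop on an object; the grip force is fixed at half the most. Time passes only in rows, so rows that do not move let the fingers close. It gives the time, the measured TCP pose, the force, the opening and the grip force at its end, in the units of the state.
- readout.get_obs(): the state, without advancing time (a new reading comes with each control period).
- viewer.capture(name): name is "side" or "top" or "wrist"; returns the picture (384x512x3 uint8, red, green, blue); there is no depth.
- viewer.camera_info(name): a dict with "fx", "fy", "cx", "cy" (pixels), "origin" and "rotation" of the camera in the world. Camera axes: x right, y up, looking along -z (the intrinsics and any distortion apply to the point x, -y, -z); pixel columns grow to the right and rows downward; lengths in mm; the calibration is good to about 2 mm. A picture is of the moment at which its call begins: read the wrist's pose just before it. camera_info takes no time and is no camera call; for the wrist camera it gives the pose at the moment of the call.
- order.close_job(): hands the job in; it is judged then, once.
The state is a dict: "time": time; "joint_positions": joint angles; "dq": joint speeds; "tau": joint torques, N m; "tool_pos": TCP position; "tcp_rot": TCP orientation; "contact_force": force on the tool from outside, world axes, zero at the start; "moment": the same for the moment, N m; "grip_width": finger opening in mm; "finger_force": force on a finger pad.
Only numpy, scipy, OpenCV 4.12 (cv2) and the standard library are available. Lean on these libraries where they do the work, as an engineer would, in place of code of your own. Each camera call takes 0.05 s, during which the arm holds its last target. There are 200 camera calls.

## Working session

There is one attempt and no reset: what is moved stays moved. The work goes in short steps, Python scripts to look and compute and a shell command to move; the robot and the scene stay as the last step left them, time stands still between calls to the robot, and variables do not carry over. Pictures are saved under pics/ and viewed, at most 12 in all, crops included, and the job is handed in when it is done.

```bash
mkdir -p pics
python3 - <<'E'
from plant import readout, viewer
import cv2, numpy as np
for n in("top","side"):
    cv2.imwrite(f"pics/{n}0.png",cv2.cvtColor(viewer.capture(n),cv2.COLOR_RGB2BGR))
    c=viewer.camera_info(n);print(n,{k:np.round(v,3).tolist() if not isinstance(v,str) else v for k,v in c.items()})
o=readout.get_obs();print(o)
E
```

```text
top {'fx': 440.898, 'fy': 440.898, 'cx': 261.699, 'cy': 185.014, 'origin': [358.018, 76.853, 1492.431], 'rotation': [0.154, -0.012, -1.559]}
side {'fx': 378.414, 'fy': 378.414, 'cx': 252.742, 'cy': 189.765, 'origin': [-133.657, -781.83, 847.925], 'rotation': [0.963, 0.022, -0.74]}
{'time': 0.1, 'joint_positions': array([ 1.08801725e+00,  3.42631350e-01,  1.52492573e+00,  2.37948255e-05,
        1.27539614e+00, -1.46000432e-01]), 'dq': array([-1.39716900e-03, -1.83786246e-03, -2.27439594e-03, -1.78960241e-04,
        2.10535559e-03,  6.00464993e-05]), 'tau': array([ 2.02216492e-03, -4.32002699e+01, -2.44697696e+01,  7.19836378e-02,
        5.25152113e-02, -2.86623538e-05]), 'tool_pos': array([173.32996634, 495.2703804 , 291.62418019]), 'tcp_rot': array([-3.14024987e+00, -2.20451737e-04,  2.80480692e+00]), 'contact_force': array([ 0.07632486, -0.40729566,  0.21703007]), 'moment': array([ 0.03532864,  0.08019746, -0.0244655 ]), 'finger_force': 0.0, 'grip_width': 91.99363390021111}
```

View pics/top0.png

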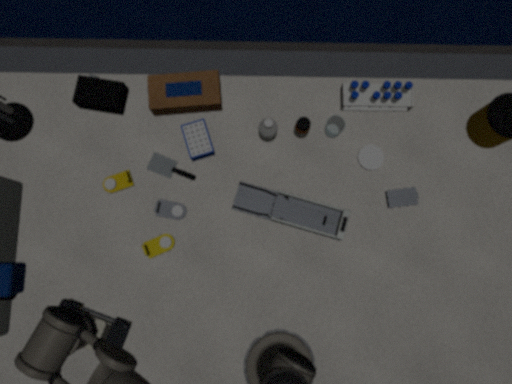

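View pics/side0.png

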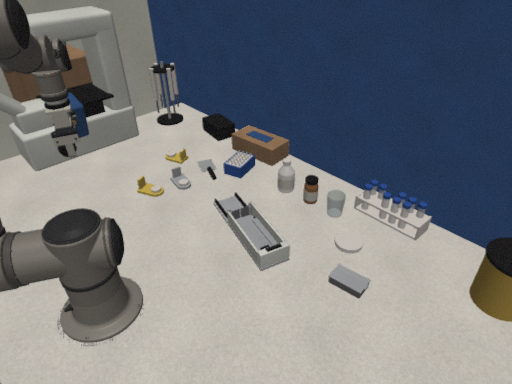

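The top view shows the grey carrier at about (171,209), with its dish to the right and its fin to the left. The port runs from (235,197) to (345,225), with the runway at its left end and the gate at about (274,206). The yellow look-alikes are at (118,182) and (158,245). I'll enlarge this area.

```bash
cat > h.py <<'E'
import numpy as np, cv2
from scipy.spatial.transform import Rotation as R
from plant import viewer, readout
def ray(n,u,v,z,c=None):
    c=c or viewer.camera_info(n)
    M=R.from_euler('xyz',c['rotation']).as_matrix() if np.size(c['rotation'])==3 else np.array(c['rotation'])
    d=M@np.array([(u-c['cx'])/c['fx'],-(v-c['cy'])/c['fy'],-1]); o=np.array(c['origin'])
    return o+d*(z-o[2])/d[2]
def proj(n,p,c=None):
    c=c or viewer.camera_info(n)
    M=R.from_euler('xyz',c['rotation']).as_matrix() if np.size(c['rotation'])==3 else np.array(c['rotation'])
    q=M.T@(np.array(p,float)-c['origin']); return np.array([c['cx']-c['fx']*q[0]/q[2], c['cy']+c['fy']*q[1]/q[2]])
def snap(n,f):
    im=cv2.cvtColor(viewer.capture(n),cv2.COLOR_RGB2BGR); cv2.imwrite(f,im); return im
E
python3 - <<'E'
from h import *
im=cv2.imread('pics/top0.png')[165:265,140:360]
im=cv2.resize(im,None,fx=3.6,fy=3.6,interpolation=cv2.INTER_CUBIC)
im=cv2.convertScaleAbs(im,alpha=1.5)
cv2.imwrite('pics/crop.png',im)
print(viewer.camera_info('top'), proj('top',[0,0,0]))
E
```

```text
{'fx': 440.89843630093463, 'fy': 440.89843630093463, 'cx': 261.69947823425974, 'cy': 185.0142599829992, 'origin': array([ 358.01844314,   76.85286885, 1492.43140105]), 'rotation': array([ 0.15408508, -0.01188361, -1.5590597 ])} [278.74220561 366.23013212]
```

View pics/crop.png

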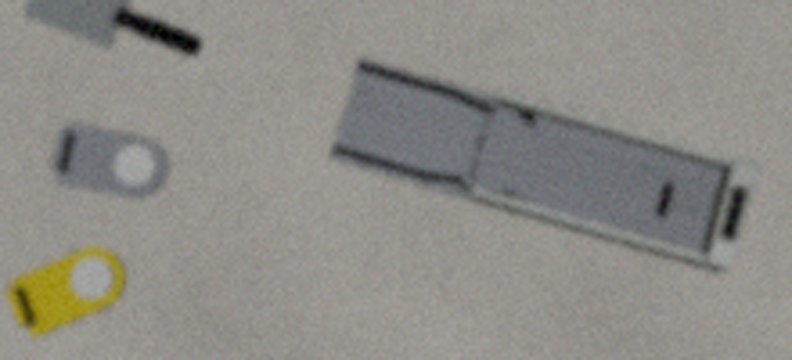

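Run:
```python
from h import *
def P(a,b,z): return ray('top',(a+.5)/3.6-.5+140,(b+.5)/3.6-.5+165,z)
d=P(135,165,21.5);f=P(68,152,51);n=P(168,170,5)
print('dish',d,'fin',f,'nose',n, np.linalg.norm((d-f)[:2]))
a=P(359,66,22);b=P(337,151,22);print('rails out',a,b,np.linalg.norm(a-b))
g1=P(494,102,51);g2=P(469,186,30);print('gate',g1,g2)
e1=P(735,188,56);print(P(664,199,25),P(736,213,56),'buffer/endblock slot')
m=(a+b)/2;e=P(736,213,56);x=(e-m)[:2];L=np.linalg.norm(x);x/=L;print('port ax',np.degrees(np.arctan2(x[1],x[0])),L,'origin',m[:2]+130*x)
t=np.degrees(np.arctan2(*(d-f)[1::-1]));print('carrier yaw',t)
```

```text
dish [496.83618743 343.37115301  21.5       ] fin [505.12270847 399.31257989  51.        ] nose [494.09109914 315.29671088   5.        ] 56.55183173425972
rails out [592.55695197 137.54723094  22.        ] [512.25411209 156.42857159  22.        ] 82.49273372752194
gate [556.19618076  11.99428815  51.        ] [480.57326427  33.6166108   30.        ]
[ 471.24349755 -147.21979353   25.        ] [ 456.99982294 -207.66918687   56.        ] buffer/endblock slot
port ax -105.05660375435066 367.26543465629527 origin [518.6350189   21.45084521]
carrier yaw -98.42586882813171
```

```bash
python3 -m creep '0.037 -0.011 0 0 0 0.024 100;0.037 -0.011 0 0 0 0.024 100;0.037 -0.011 0 0 0 0.024 100;0.037 -0.011 0 0 0 0.024 100;0.037 -0.011 0 0 0 0.024 100;0.037 -0.011 0 0 0 0.024 100;0.037 -0.011 0 0 0 0.024 100;0.037 -0.011 0 0 0 0.024 100' && python3 -m creep '0 0 0 0 0 0 100;0 0 0 0 0 0 100;0 0 0 0 0 0 100'
python3 - <<'E'
from h import *
print(viewer.camera_info('wrist'));snap('wrist','pics/w1.png')
E
```

```text
time: 0.77
tool_pos: [471.1, 406.5, 291.8]
tcp_rot: [-3.141, -0.001, 2.998]
contact_force: [0.4, 0.6, 0.1]
grip_width: 91.5
finger_force: 0.0
time: 1.02
tool_pos: [469.1, 407.4, 291.5]
tcp_rot: [-3.141, -0.002, 2.996]
contact_force: [-0.4, -0.2, -0.3]
grip_width: 91.7
finger_force: 0.0
{'fx': 339.3536077121432, 'fy': 339.3536077121432, 'cx': 255.77488053376126, 'cy': 193.46227962816533, 'origin': array([399.80965273, 416.83561099, 384.52010563]), 'rotation': array([-0.26130744,  0.00154404,  1.42506964])}
```

View pics/w1.png

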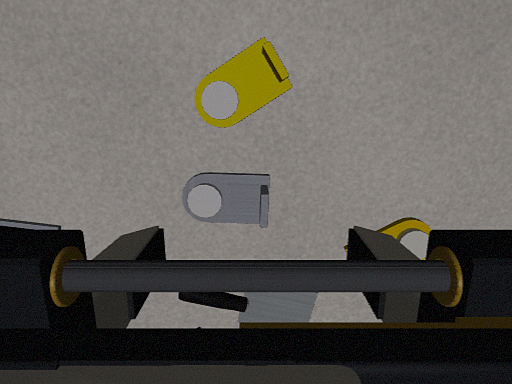

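The wrist picture shows the carrier with its dish at (204,201), its nose tip at (182,199), its rear end at column 270 and its fin top at about (264,206). Its nose points left, which is world -y.

Run:
```python
from h import *
im=cv2.imread('pics/w1.png');c=cv2.resize(im[160:240,170:285],None,fx=6.5,fy=6.5,interpolation=cv2.INTER_CUBIC);cv2.imwrite('pics/w1c.png',cv2.convertScaleAbs(c,alpha=1.4))
```

```text
(no output)
```

View pics/w1c.png

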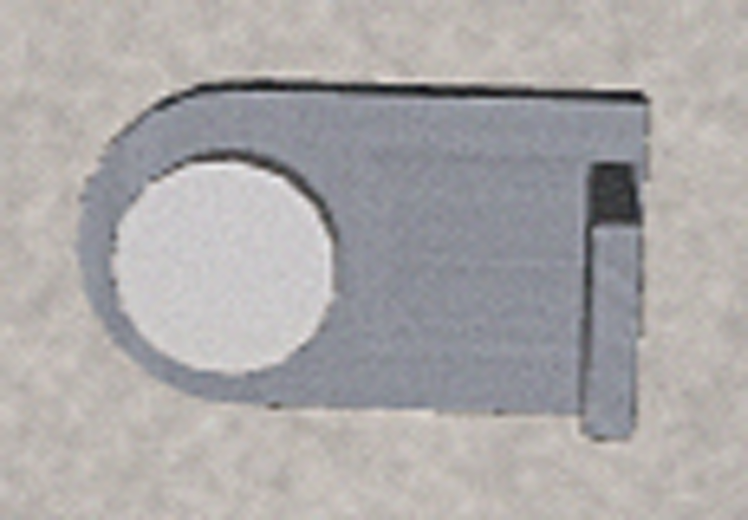

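Run:
```python
from h import *
w=viewer.camera_info('wrist')
def P(a,b,z): return ray('wrist',(a+.5)/6.5-.5+170,(b+.5)/6.5-.5+160,z,w)
d=P(223,266,21.5); f=np.mean([P(594,225,51),P(640,225,51),P(584,434,51),P(633,436,51)],0)
print('dish',d,'fin',f,np.linalg.norm((d-f)[:2]),'finwidth',np.linalg.norm(P(594,225,51)-P(584,434,51)),'thick',np.linalg.norm(P(594,225,51)-P(640,225,51)))
print('dish dia',np.linalg.norm(P(113,266,21.5)-P(334,266,21.5)))
a=P(250,92,10);b=P(645,100,10);a2=P(250,405,10);b2=P(580,414,10)
for v in(d-f,a-b,a2-b2): print(np.degrees(np.arctan2(v[1],v[0])))
print('width',a,a2)
o=readout.get_obs();print(o['tool_pos'],o['tcp_rot'])
print('top proj of fin/dish',proj('top',f),proj('top',d))
```

```text
dish [495.18039624 344.25579506  21.5       ] fin [506.91642418 409.45734346  51.        ] 66.24934916449 finwidth 34.85690776285635 thick 7.211358117940052
dish dia 37.913455463158165
-100.20376027363365
-99.45098508664877
-99.91251856853727
width [468.01093464 352.32951998  10.        ] [524.54360274 341.98748347  10.        ]
[468.55499166 407.78337694 291.91083662] [-3.14116388e+00 -1.03861528e-03  2.99715550e+00]
top proj of fin/dish [155.4492159  206.27568304] [176.85298244 210.9633075 ]
```

```bash
python3 -m creep '0.019 0.001 -0.005 0 0 -0.015 50;0.0195 0.001 -0.03 0 0 -0.015 50;0 0 -0.035 0 0 0 50;0 0 -0.035 0 0 0 50;0 0 -0.035 0 0 0 50;0 0 -0.025 0 0 0 50;0 0 0 0 0 0 50;0 0 0 0 0 0 50'
python3 - <<'E'
from h import *
o=readout.get_obs();print(o['tool_pos'],o['tcp_rot'],o['grip_width']);snap('wrist','pics/w2.png')
f=[506.9,409.5,51];w=viewer.camera_info('wrist');print(proj('wrist',f,w))
E
```

```text
time: 1.73
tool_pos: [506.5, 410.1, 126.8]
tcp_rot: [-3.14, -0.002, 2.968]
contact_force: [-0.6, -0.8, 1.1]
grip_width: 47.0
finger_force: 0.0
[506.4824692  410.14801181 126.80254653] [-3.14006249e+00 -1.97780226e-03  2.96842507e+00] 46.99949616177898
[255.08683788 235.5375671 ]
```

View pics/w2.png

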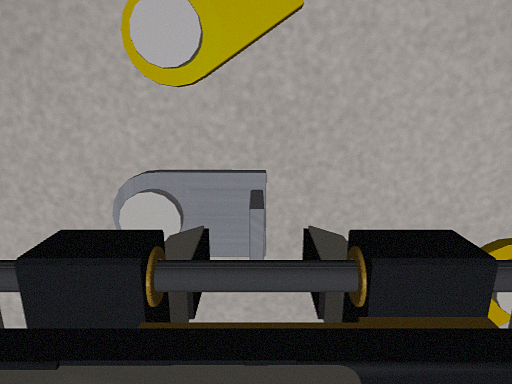

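The fin top is centred at about (257,235), midway between the fingers and where I predicted it. I'll go down and close.

```bash
python3 -m creep '0 0 -0.022 0 0 0 50;0 0 -0.022 0 0 0 50;0 0 0 0 0 0 50;0 0 0 0 0 0 0;0 0 0 0 0 0 0;0 0 0 0 0 0 0;0 0 0 0 0 0 0;0 0 0 0 0 0 0'
python3 - <<'E'
from h import *
o=readout.get_obs();print(o)
E
```

```text
time: 2.45
tool_pos: [508.4, 409.8, 84.5]
tcp_rot: [3.14, 0.001, 2.967]
contact_force: [0.1, -0.3, -0.3]
grip_width: 17.2
finger_force: 0.0
{'time': 2.45, 'joint_positions': array([ 5.61145893e-01,  7.78354422e-01,  1.37007897e+00,  6.00292069e-05,
        9.91135537e-01, -8.34872684e-01]), 'dq': array([-0.00128224,  0.00920105,  0.00699642, -0.00136989, -0.00132749,
       -0.0001521 ]), 'tau': array([ 2.81720987e-02, -5.96613264e+01, -2.05258119e+01,  2.46584171e-02,
        7.87706184e-02,  5.22858318e-04]), 'tool_pos': array([508.41958877, 409.8190211 ,  84.53464382]), 'tcp_rot': array([3.14019691e+00, 1.46624500e-03, 2.96678105e+00]), 'contact_force': array([ 0.05923451, -0.30672286, -0.27667553]), 'moment': array([0.00365033, 0.01366649, 0.02852399]), 'finger_force': 0.0, 'grip_width': 17.162266485786652}
```

```bash
python3 -m creep '0 0 0 0 0 0 0;0 0 0 0 0 0 0;0 0 0.02 0 0 0 0;0 0 0.04 0 0 0 0;0 0 0.04 0 0 0 0;0 0 0.04 0 0 0 0;0 0 0.03 0 0 0 0;0 0 0 0 0 0 0' && python3 -m creep '0.012 -0.028 0 0 0 -0.01 0;0.012 -0.028 0 0 0 -0.01 0;0.012 -0.028 0 0 0 -0.01 0;0.012 -0.028 0 0 0 -0.01 0;0.012 -0.028 0 0 0 -0.01 0;0.012 -0.028 0 0 0 -0.01 0;0.012 -0.028 0 0 0 -0.01 0;0.012 -0.028 0 0 0 -0.01 0' && python3 -m creep '0 0 0 0 0 0 0;0 0 0 0 0 0 0;0 0 0 0 0 0 0'
python3 - <<'E'
from h import *
print(viewer.camera_info('wrist'));im=snap('wrist','pics/w3.png')
E
```

```text
time: 3.12
tool_pos: [509.9, 410.8, 261.3]
tcp_rot: [3.133, 0.01, 2.967]
contact_force: [1.1, 0.5, -0.2]
grip_width: 7.7
finger_force: 30.0
time: 3.78
tool_pos: [604.1, 184.0, 252.3]
tcp_rot: [-3.141, -0.001, 2.886]
contact_force: [-0.0, 0.9, -1.4]
grip_width: 7.8
finger_force: 30.0
time: 4.03
tool_pos: [603.6, 185.7, 252.6]
tcp_rot: [3.142, -0.001, 2.886]
contact_force: [0.1, 0.1, -1.5]
grip_width: 7.7
finger_force: 30.0
{'fx': 339.3536077121432, 'fy': 339.3536077121432, 'cx': 255.77488053376126, 'cy': 193.46227962816533, 'origin': array([535.86666993, 202.57873169, 345.52619492]), 'rotation': array([-2.61476370e-01,  8.56796055e-04,  1.31544306e+00])}
```

View pics/w3.png

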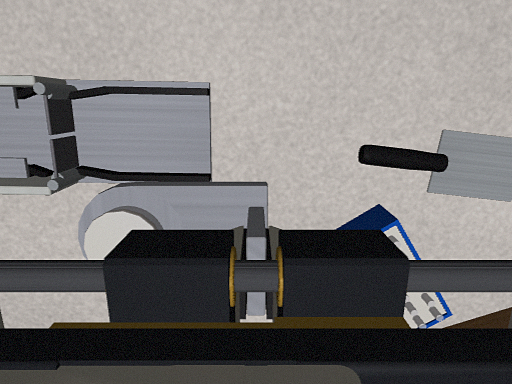

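The carrier hangs level in the grip. The runway's outer end is at column 211, rows 83 to 181, and the hinge-post tops are at (40,88) and (53,185). I'll crop this for detail.

Run:
```python
from h import *
im=cv2.imread('pics/w3.png');c=cv2.resize(im[70:200,0:225],None,fx=3.5,fy=3.5,interpolation=cv2.INTER_CUBIC);cv2.imwrite('pics/w3c.png',cv2.convertScaleAbs(c,alpha=1.5))
```

```text
(no output)
```

View pics/w3c.png

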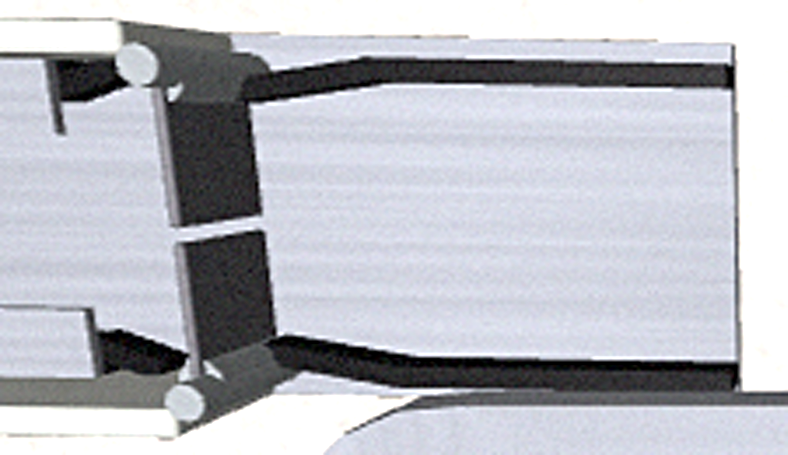

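Run:
```python
from h import *
from scipy.optimize import least_squares
w=viewer.camera_info('wrist')
pts=[((734,44),(-130,-50,8)),((137,64),(0,-40,60)),((188,402),(0,40,60)),((179,233),(0,0,51)),((732,87),(-130,-38,8)),((732,64),(-130,-38,22)),((736,362),(-130,38,22))]
px=np.array([[(a+.5)/3.5-.5,(b+.5)/3.5-.5+70] for (a,b),_ in pts])
def W(p,q): c,s=np.cos(p[2]),np.sin(p[2]); return [p[0]+c*q[0]-s*q[1],p[1]+s*q[0]+c*q[1],q[2]]
f=lambda p:np.ravel([proj('wrist',W(p,q),w)-u for u,(_,q) in zip(px,pts)])
s=least_squares(f,[518,21,-1.83],x_scale=[10,10,.1],loss='soft_l1');p=s.x
print(p,np.degrees(p[2]),np.round(f(p).reshape(-1,2),1))
# held carrier yaw from the sled upper edge, rear corner etc
o=readout.get_obs();print(o['tool_pos'],o['tcp_rot'])
for x in(-116,):print('fin target',W(p,[x,0,0]))
print('yaw turn for tool y along port', (p[2]-(o['tcp_rot'][2]-np.pi/2-np.pi)))
np.save('port.npy',p)
```

```text
[519.06262816  26.56270769  -1.8345654 ] -105.11285483489522 [[-0.4 -2. ]
 [ 0.2 -0.4]
 [ 0.1 -0.2]
 [ 1.9  0.4]
 [ 0.5 -1.1]
 [-1.6  5.1]
 [-0.5  1.4]]
[603.47892405 186.27957141 252.6867472 ] [ 3.14153278e+00 -1.19826845e-03  2.88741806e+00]
fin target [np.float64(549.3062774686283), np.float64(138.55075024558218), 0]
yaw turn for tool y along port -0.00959448519120465
```

```bash
python3 -m creep '-0.018 -0.016 0 0 0 -0.01 0;-0.018 -0.016 0 0 0 0 0;-0.018 -0.016 0 0 0 0 0;0 0 -0.03 0 0 0 0;0 0 -0.035 0 0 0 0;0 0 -0.035 0 0 0 0;0 0 -0.03 0 0 0 0;0 0 0 0 0 0 0' && python3 -m creep '0 0 0 0 0 0 0;0 0 0 0 0 0 0'
python3 - <<'E'
from h import *
o=readout.get_obs();print(o['tool_pos'],o['tcp_rot'],o['contact_force'])
im=snap('wrist','pics/w4.png')
E
```

```text
time: 4.75
tool_pos: [546.1, 138.4, 117.7]
tcp_rot: [-3.138, -0.01, 2.879]
contact_force: [-1.5, -0.4, -0.8]
grip_width: 8.3
finger_force: 30.0
time: 4.92
tool_pos: [550.8, 138.4, 124.9]
tcp_rot: [3.141, 0.002, 2.878]
contact_force: [0.6, 0.1, -0.9]
grip_width: 7.6
finger_force: 30.0
[550.81598928 138.39634675 124.94163607] [3.14054175e+00 2.32955086e-03 2.87800010e+00] [ 0.56137121  0.08996236 -0.90187753]
```

View pics/w4.png

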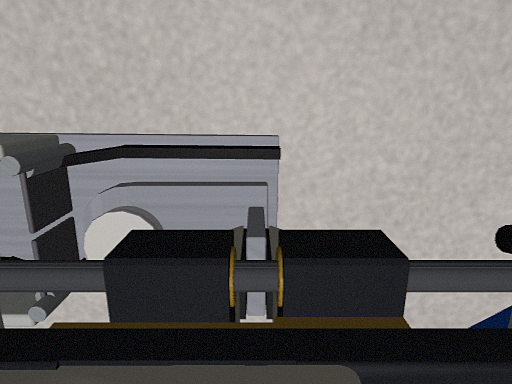

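The carrier sits parallel to the runway between the rails, with its nose short of the leaves. The sled's upper edge is at row 182 and the rail is at row 152. I'll lower it.

```bash
python3 - <<'E'
from h import *
w=viewer.camera_info('wrist');p=np.load('port.npy')
c,s=np.cos(p[2]),np.sin(p[2])
for q in[(-90,-29,51),(-60,-29,51)]: print(proj('wrist',[p[0]+c*q[0]-s*q[1],p[1]+s*q[0]+c*q[1],q[2]],w))
E
python3 -m creep '0 0 -0.012 0 0 0 0;0 0 -0.012 0 0 0 0;0 0 -0.005 0 0 0 0;0 0 0 0 0 0 0;0 0 0 0 0 0 0;0 0 0 0 0 0 0'
```

```text
[205.51472414 181.59843759]
[146.17159886 181.61984016]
time: 5.47
tool_pos: [550.6, 137.7, 95.5]
tcp_rot: [3.141, 0.002, 2.877]
contact_force: [1.0, 0.1, -1.6]
grip_width: 8.0
finger_force: 30.0
```

```bash
python3 -m creep '0 0 -0.002 0 0 0 0;0 0 0 0 0 0 0;0 0 -0.001 0 0 0 0;0 0 0 0 0 0 0;0 0 0 0 0 0 0'
```

```text
time: 5.88
tool_pos: [550.2, 137.5, 91.8]
tcp_rot: [3.141, 0.001, 2.877]
contact_force: [-1.4, -0.5, 4.1]
grip_width: 7.8
finger_force: 30.0
```

```bash
python3 -m creep '0 0 0 0 0 0 40;0 0 0 0 0 0 40;0 0 0 0 0 0 40;0 0 0.003 0 0 0 40;0 0 0.02 0 0 0 40;0 0 0.025 0 0 0 40;0 0 0 0 0 0 40;0.01 0.037 0 0 0 0 0' && python3 -m creep '0 0 0 0 0 0 0;0 0 0 0 0 0 0;0 0 0 0 0 0 0;0 0 0 0 0 0 0;0 0 0 0 0 0 0'
python3 - <<'E'
from h import *
o=readout.get_obs();print(o['tool_pos'],o['tcp_rot'],o['contact_force'],o['grip_width'])
im=snap('wrist','pics/w5.png')
E
```

```text
time: 6.55
tool_pos: [560.3, 170.5, 140.8]
tcp_rot: [-3.14, 0.002, 2.872]
contact_force: [1.1, 0.8, 0.4]
grip_width: 33.5
finger_force: 0.0
time: 6.97
tool_pos: [559.7, 173.8, 139.0]
tcp_rot: [-3.141, -0.001, 2.876]
contact_force: [0.2, -0.8, 0.4]
grip_width: 2.4
finger_force: 0.0
[559.73690738 173.82542476 138.98887518] [-3.14123287e+00 -6.37217777e-04  2.87607356e+00] [ 0.24809052 -0.7984388   0.36515295] 2.419963824327992
```

View pics/w5.png

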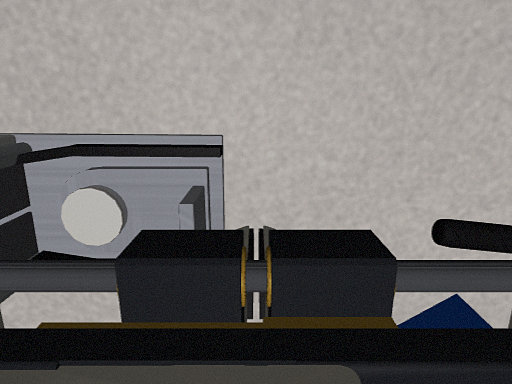

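The carrier is on the runway floor, straight and let go, with its fin top at about (192,210). The closed fingers are clear behind it. I'll go down and push.

```bash
python3 -m creep '0 0 -0.02 0 0 0 0;0 0 -0.02 0 0 0 0;0 0 -0.003 0 0 0 0;0 0 0 0 0 0 0;0 0 0 0 0 0 0;-0.0013 -0.0048 0 0 0 0 0;-0.0013 -0.0048 0 0 0 0 0;0 0 0 0 0 0 0' && python3 -m creep '-0.0013 -0.0048 0 0 0 0 0;-0.0013 -0.0048 0 0 0 0 0;-0.0013 -0.0048 0 0 0 0 0;-0.0013 -0.0048 0 0 0 0 0;-0.0013 -0.0048 0 0 0 0 0;0 0 0 0 0 0 0'
```

```text
time: 7.68
tool_pos: [557.5, 164.0, 97.1]
tcp_rot: [3.141, 0.001, 2.876]
contact_force: [-0.2, 0.2, 0.6]
grip_width: 0.1
finger_force: 0.0
time: 8.18
tool_pos: [550.6, 139.9, 96.2]
tcp_rot: [-3.141, -0.0, 2.876]
contact_force: [0.4, 0.7, -0.5]
grip_width: 0.4
finger_force: 0.0
```

```bash
python3 -m creep '-0.0013 -0.0048 0 0 0 0 0;-0.0013 -0.0048 0 0 0 0 0;-0.0013 -0.0048 0 0 0 0 0;-0.0013 -0.0048 0 0 0 0 0;-0.0013 -0.0048 0 0 0 0 0' && python3 -m creep '-0.0013 -0.0048 0 0 0 0 0;-0.0013 -0.0048 0 0 0 0 0;-0.0013 -0.0048 0 0 0 0 0;-0.0013 -0.0048 0 0 0 0 0;-0.0013 -0.0048 0 0 0 0 0;0 0 0 0 0 0 0'
python3 - <<'E'
from h import *
im=snap('wrist','pics/w6.png')
E
```

```text
time: 8.6
tool_pos: [545.2, 117.8, 96.9]
tcp_rot: [3.139, 0.002, 2.877]
contact_force: [3.1, 10.3, 4.0]
grip_width: 0.5
finger_force: 5.5
time: 9.1
tool_pos: [538.5, 93.4, 97.0]
tcp_rot: [3.139, 0.002, 2.876]
contact_force: [2.5, 6.2, 3.4]
grip_width: 0.2
finger_force: 3.6
```

View pics/w6.png

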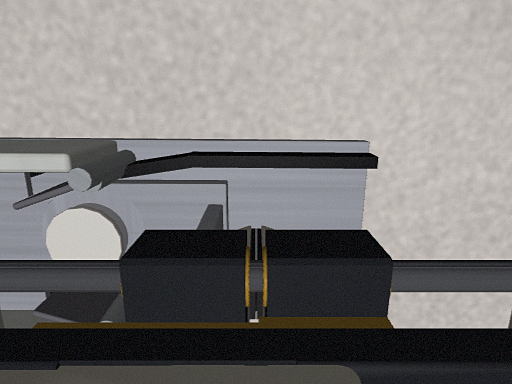

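The picture shows the nose between the opened leaves, with the left-hand leaf edge at (45,195). The sled is still straight, so I'll carry on.

```bash
python3 -m creep '-0.0013 -0.0048 0 0 0 0 0;-0.0013 -0.0048 0 0 0 0 0;-0.0013 -0.0048 0 0 0 0 0;-0.0013 -0.0048 0 0 0 0 0;-0.0013 -0.0048 0 0 0 0 0' && python3 -m creep '-0.0013 -0.0048 0 0 0 0 0;-0.0013 -0.0048 0 0 0 0 0;-0.0013 -0.0048 0 0 0 0 0;-0.0013 -0.0048 0 0 0 0 0;-0.0013 -0.0048 0 0 0 0 0' && python3 -m creep '-0.0013 -0.0048 0 0 0 0 0;-0.0013 -0.0048 0 0 0 0 0;-0.0013 -0.0048 0 0 0 0 0;-0.0013 -0.0048 0 0 0 0 0;-0.0013 -0.0048 0 0 0 0 0'
```

```text
time: 9.57
tool_pos: [531.5, 69.1, 96.4]
tcp_rot: [3.141, 0.001, 2.877]
contact_force: [1.1, 4.9, 1.4]
grip_width: 0.3
finger_force: 2.5
time: 9.98
tool_pos: [524.8, 44.5, 96.3]
tcp_rot: [3.141, 0.0, 2.877]
contact_force: [0.5, 4.3, 2.2]
grip_width: 0.4
finger_force: 2.6
time: 10.4
tool_pos: [518.2, 20.5, 96.3]
tcp_rot: [3.141, -0.0, 2.877]
contact_force: [1.4, 5.6, 2.0]
grip_width: 0.8
finger_force: 2.7
```

```bash
python3 -m creep '-0.001 -0.0039 0 0 0 0 0;-0.001 -0.0039 0 0 0 0 0;-0.001 -0.0039 0 0 0 0 0;-0.001 -0.0039 0 0 0 0 0;-0.001 -0.0039 0 0 0 0 0;-0.001 -0.0039 0 0 0 0 0;-0.001 -0.0039 0 0 0 0 0;0 0 0 0 0 0 0' && python3 -m creep '-0.0005 -0.0019 0 0 0 0 0;-0.0005 -0.0019 0 0 0 0 0;-0.0005 -0.0019 0 0 0 0 0;-0.0005 -0.0019 0 0 0 0 0;0 0 0 0 0 0 0'
```

```text
time: 11.07
tool_pos: [510.9, -7.2, 96.0]
tcp_rot: [-3.141, -0.001, 2.876]
contact_force: [0.3, 1.1, 0.6]
grip_width: 0.6
finger_force: 2.6
time: 11.48
tool_pos: [508.8, -14.4, 96.1]
tcp_rot: [-3.141, -0.001, 2.877]
contact_force: [-0.2, 0.3, -0.7]
grip_width: 0.5
finger_force: 0.2
```

```bash
python3 -m creep '-0.00026 -0.00097 0 0 0 0 0;-0.00026 -0.00097 0 0 0 0 0;-0.00026 -0.00097 0 0 0 0 0;-0.00026 -0.00097 0 0 0 0 0;-0.00026 -0.00097 0 0 0 0 0;0 0 0 0 0 0 0'
```

```text
time: 11.98
tool_pos: [508.1, -19.1, 96.3]
tcp_rot: [-3.142, 0.0, 2.877]
contact_force: [-1.0, -0.1, -0.2]
grip_width: 0.5
finger_force: 0.0
```

```bash
python3 -m creep '-0.00026 -0.00097 0 0 0 0 0;-0.00026 -0.00097 0 0 0 0 0;-0.00026 -0.00097 0 0 0 0 0;-0.00026 -0.00097 0 0 0 0 0;0 0 0 0 0 0 0'
```

```text
time: 12.4
tool_pos: [507.0, -22.9, 96.3]
tcp_rot: [3.142, 0.0, 2.877]
contact_force: [-0.1, 0.7, 0.6]
grip_width: 0.4
finger_force: 0.1
```

```bash
python3 -m creep '-0.00026 -0.00097 0 0 0 0 0;-0.00026 -0.00097 0 0 0 0 0;-0.00026 -0.00097 0 0 0 0 0;-0.00026 -0.00097 0 0 0 0 0;0 0 0 0 0 0 0'
```

```text
time: 12.82
tool_pos: [506.0, -26.8, 96.2]
tcp_rot: [3.142, 0.0, 2.877]
contact_force: [-1.2, -0.1, 0.1]
grip_width: 0.6
finger_force: 0.1
```

```bash
python3 -m creep '-0.00026 -0.00097 0 0 0 0 0;-0.00026 -0.00097 0 0 0 0 0;-0.00026 -0.00097 0 0 0 0 0;-0.00026 -0.00097 0 0 0 0 0;0 0 0 0 0 0 0'
```

```text
time: 13.23
tool_pos: [504.9, -30.7, 96.2]
tcp_rot: [-3.142, 0.0, 2.877]
contact_force: [-0.3, -0.7, 0.8]
grip_width: 0.5
finger_force: 0.1
```

```bash
python3 -m creep '-0.00026 -0.00097 0 0 0 0 0;-0.00026 -0.00097 0 0 0 0 0;-0.00026 -0.00097 0 0 0 0 0;-0.00026 -0.00097 0 0 0 0 0;0 0 0 0 0 0 0'
```

```text
time: 13.65
tool_pos: [504.0, -34.3, 96.3]
tcp_rot: [3.141, 0.0, 2.877]
contact_force: [0.4, 2.9, -0.2]
grip_width: 0.5
finger_force: 1.1
```

```bash
python3 -m creep '-0.00026 -0.00097 0 0 0 0 0;0 0 0 0 0 0 0'
```

```text
time: 13.82
tool_pos: [503.8, -35.1, 96.4]
tcp_rot: [3.141, 0.0, 2.877]
contact_force: [1.6, 4.9, 1.2]
grip_width: 0.3
finger_force: 2.3
```

```bash
python3 -m creep '-0.0003 -0.0012 0 0 0 0 0;0 0 0 0 0 0 0'
```

```text
time: 13.98
tool_pos: [503.7, -36.1, 96.5]
tcp_rot: [3.141, 0.001, 2.877]
contact_force: [1.4, 6.0, 2.3]
grip_width: 0.3
finger_force: 3.2
```

```bash
python3 -m creep '-0.0003 -0.001 0 0 0 0 0;0 0 0 0 0 0 0;0 0 0 0 0 0 0;0 0 0 0 0 0 0;0 0 0 0 0 0 0'
```

```text
time: 14.4
tool_pos: [503.6, -36.8, 96.6]
tcp_rot: [3.14, 0.001, 2.877]
contact_force: [2.4, 7.4, 1.9]
grip_width: 0.3
finger_force: 4.1
```

```bash
python3 -m creep '0.0005 0.0019 0 0 0 0 0;0.0005 0.0019 0 0 0 0 0;0.0005 0.0019 0 0 0 0 0;0 0 0 0 0 0 0;0 0 0.01 0 0 0 0;0 0 0.03 0 0 0 0;0 0 0.04 0 0 0 0;0 0 0.04 0 0 0 0' && python3 -m creep '0 0 0.04 0 0 0 0;0 0 0.04 0 0 0 0;0.04 0 0 0 0 0 0;0.04 0 0 0 0 0 0;0.03 0 0 0 0 0 0;0 0 0 0 0 0 0;0 0 0 0 0 0 0'
python3 - <<'E'
from h import *
im=snap('wrist','pics/w7.png')
E
```

```text
time: 15.07
tool_pos: [503.8, -32.0, 217.7]
tcp_rot: [-3.141, -0.002, 2.877]
contact_force: [1.6, -0.3, 0.4]
grip_width: 0.6
finger_force: 0.0
time: 15.65
tool_pos: [614.9, -32.1, 295.6]
tcp_rot: [-3.141, -0.002, 2.877]
contact_force: [-0.5, -1.1, -0.3]
grip_width: 0.5
finger_force: 0.0
```

View pics/w7.png

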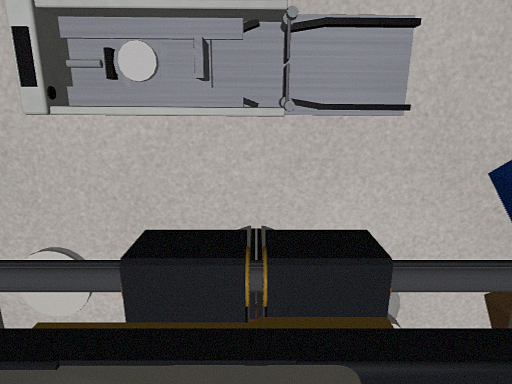

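The carrier is seated in the chamber with its dish at (137,61), next to the stop at (110,62). Both leaves are shut in line at column 288, and nothing else has been disturbed.

```bash
python3 -c "
from plant import order
print(order.close_job())"
```

```text
the job is handed in; nothing more can be done
None
```

The carrier went through the gate and was pressed against the stop at about 7.8 N; the last picture shows it in the chamber with both leaves shut, and the job is handed in (no verdict was returned).

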